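# Shut the battery carton and hold the spent-cell tub open

### The job

I am changing the batteries of the tap light. First swing the flap of the cardboard battery carton fully shut, so that its tab drops down behind the front rim and the flap lies flat; then lift the lid of the grey spent-battery tub by its thumb tab and hold it open at 60 degrees (5 degrees either way is fine) so that I can drop the dead cells in. Finish while still holding the lid there with the fingers, because it springs shut when let go, leave the flap shut, and do not disturb the light or the dishes standing around.

Things in the scene. Friction and masses are not known exactly. Their poses are not given: they have to be found in the camera images.
- carton: Open-topped cardboard battery carton, fixed to the shelf, 110 (its x) x 100 (its y) x 65 mm high, walls 4 mm, fresh cells standing inside. Origin: centre of its underside; its front looks along its -x, towards the robot. A flap is hinged on its rear (+x) top edge. Carton and tub may swap places.
- flap (a joint): Opening angle of the carton's flap, rad: 0 = shut flat, grows as its front edge swings up and back; 1.57 upright, stop at 2.0. Starts at 1.3 to 1.8. Stiff hinge (0.06 N m): stays where left. Flap 104 mm from hinge to free edge, 100 wide, 3 thick. To shut, push its outer face (the far side while it stands) towards the carton's front and down; shut, its top is 68 mm above the shelf.
- flap_hinge (a point): Middle of the flap's hinge line, at the carton's rear top edge (carton frame x 55, y 0, z 65 mm). The hinge line runs along the carton's y.
- flap_edge (a point): Middle of the flap's free edge, on its outer face, 104 mm from the hinge (carton frame x -49, y 0, z 68 mm when shut). On the inner side along this edge is a tab, 76 mm wide, reaching 17 mm beyond the flap's inner face; shut, it sits just behind the carton's front wall.
- tub: Grey plastic spent-battery tub, fixed to the shelf, 120 (its x) x 110 (its y) x 80 mm high, walls 4 mm, with a hinged lid. Origin: centre of its underside; its front looks along its -x, towards the robot.
- lid (a joint): Opening angle of the tub's lid, rad: 0 = shut (starts there), grows as the front edge lifts; hinged on the tub's rear (+x) top edge, stop at 1.45. Spring and weight close it from any angle: 0.1 to 0.3 N m, so 1 to 4 N at the thumb tab. 60 degrees = 1.047 rad. Lid 122 mm from hinge to front edge, 112 wide, 5 thick.
- lid_hinge (a point): Middle of the lid's hinge line, at the tub's rear top edge (tub frame x 60, y 0, z 80 mm). The hinge line runs along the tub's y.
- lid_tab (a point): Grip point in the lid's thumb tab, 140 mm from the hinge, 5 mm above the lid's underside (tub frame x -80, y 0, z 85 mm when shut). The tab is a bar 22 mm wide (along tub y), 10 thick, 32 mm out from the lid's front edge, free below and beside; pinch it from above by its 22 mm sides; it can turn between the fingers as the lid rises.
- tap_light: White plastic battery tap light with a low dome, 88 mm across, 33 mm high, a small toggle switch block at its edge. Origin: centre of its underside. Bystander.
- ramekin: White ceramic ramekin, 82 mm across, 45 mm high, dead cells standing in it to 53 mm. Origin: centre of its underside. Bystander.
- tumbler: Green plastic tumbler, 72 mm across, 100 mm high. Origin: centre of its underside. Bystander.
- bowl: Small wooden bowl, 110 mm across, 50 mm high. Origin: centre of its underside. Bystander.
Things that resemble listed ones, but are neither listed nor needed, are in the scene too. Leave any red look-alike of the tub alone.

How it is judged:
On the way, in this order (a step that is already met when the one before it is completed fails the run):
1. the carton's flap is fully shut, its tab behind the front rim, while the tub's lid is still down (value of joint flap below 0.06 rad and value of joint lid below 0.1 rad), for 0.2 s.
2. the fingers hold the tub's lid open at 60 degrees, flap still shut (value of joint lid between 0.942 and 1.152 rad and contact force between the fingers and tub above 0.5 N and value of joint flap below 0.06 rad), for 0.3 s.
At the end, for the whole second after the job is handed in: The fingers touch the tub's lid (over 0.5 N) and hold it still between 54 and 66 degrees (0.942 to 1.152 rad), under 0.05 rad/s; the carton's flap is shut to within 0.06 rad (all of step 2 and velocity of joint lid between -0.05 and 0.05 rad/s); the arm keeps its last pose, push and grip.
It fails at once if the tap light is pushed more than 25 mm away or tipped (distance of tap_light from where it was at the start of the episode above 0.025 m or angle between tap_light's own z axis and vertical above 0.35 rad).
It fails at once if the ramekin is pushed more than 25 mm away or tipped (distance of ramekin from where it was at the start of the episode above 0.025 m or angle between ramekin's own z axis and vertical above 0.35 rad).
It fails at once if the tumbler is pushed more than 25 mm away or tipped (distance of tumbler from where it was at the start of the episode above 0.025 m or angle between tumbler's own z axis and vertical above 0.35 rad).
It fails at once if the wooden bowl is pushed more than 25 mm away or tipped (distance of bowl from where it was at the start of the episode above 0.025 m or angle between bowl's own z axis and vertical above 0.35 rad).
It also fails if it takes over 54 s, if anything falls off the work surface, if the arm or the gripper's body presses on something with over 40 N, if the wrist force passes 120 N, or if a joint passes its speed limit or range.

### The arm

A 7-joint arm with a two-finger parallel gripper is mounted at the origin on the work surface. World frame = base frame: x ahead of the robot, y to its left, z up, the work surface at z = 0. Lengths are in m, angles in rad, forces in N, time in s.
With the tool pointing down it reaches from about 0.35 to 0.775 m from the base axis. Payload 3.1 kg.
Tool frame: the origin (TCP) lies on the centre line of the jaws, within the pads' length; the fingertips stand 22 mm ahead of it and the grasp point (between the pads) lies 3 mm ahead of it (robot.tip_reach is the distance from the TCP to the fingertips, in m); z points along the fingers, y is the line along which they close (so a half turn about z gives the same grasp; the last joint's range is limited). The gripper opens to 85 mm and grips with 20 to 120 N. Pads are 22 mm wide; open, the fingers measure 114 mm over their backs; the gripper's body (76 mm by 85 mm) begins 54 mm behind the grasp point. The pads swing forward as they close: fully open they stand 13 mm farther back than shut.
Start: joints at [1.178, 0.311, 0.014, 1.512, -0.004, 1.319, -0.027], TCP at [0.189, -0.517, 0.253] pointing down, gripper open.
Joint ranges: [-2.7, 2.7], [-0.3, 1.91], [-1.27, 1.3], [0.12, 2.57], [-1.44, 4.58], [0.2, 2.03], [-3.05, 3.05]. Speed limits (rad/s): [2.79, 2.79, 3.14, 3.14, 3.14, 3.14, 3.14].

### API

Orientations are given as a unit quaternion [w, x, y, z].
In Python, from station import robot gives the robot as it stands. The module is installed in compiled form; this text tells all that it offers.
- The arm moves only by the tool send_rows, never from a script. Its argument "motion" is a list of rows, each an object with "rot": the turn, a rotation vector about the tool's x, y, z in rad, a list of three; "travel": the shift along the tool's x, y, z in mm, a list of three; "hand": the closure, from 0 (fully open) to 1 (shut). A call has 1 to 20 rows; each row shifts and turns the commanded pose from where the row before left it, along the tool's axes as they then stand; what a row does not reach is not made up. A row lasts 1/8 s, in which the tool goes at most 62.5 mm and 10.7 degrees, less where a joint would pass 70% of its speed; a pose out of reach is approached as far as the arm can. A call is refused whole if a number of a shift passes 62.5 or a number of a turn 0.188, either way. A call with a gripper value outside its range is refused whole. The fingers move at their own pace and stop on an object; "newtons" is the grip in N (left out, the last holds). Time passes only in rows, so rows that do not move let the fingers close. It gives the time, the measured TCP pose, the force, the opening and the grip force at its end, in the units of the state.
- robot.sense(): the state, without advancing time (a new reading comes with each control period).
- robot.snapshot(name): name is "side" or "top" or "wrist"; returns a dict with "img" (400x640x3 uint8, red, green, blue), "K" (3x3 intrinsics, pixels), "xyz" and "rotation" of the camera in the world. Camera axes: x right, y down, z forward; pixel columns grow to the right and rows downward; lengths in m; the calibration is good to about 2 mm. A picture is of the moment at which its call begins. There is no depth.
- robot.finish_job(): hands the job in; it is judged then, once.
The state is a dict: "t": time; "q": joint angles; "dq": joint speeds; "tau": joint torques, N m; "position": TCP position; "eef_rot": TCP orientation; "contact_force": force on the tool from outside, world axes, zero at the start; "torque": the same for the moment, N m; "width": opening from 0.0 (shut) to 1.0 (fully open); "gripper_force": force on a finger pad.
Only numpy, scipy, OpenCV 4.12 (cv2) and the standard library are available. Lean on these libraries where they do the work, as an engineer would, in place of code of your own. Each camera call takes 0.05 s, during which the arm holds its last target. There are 200 camera calls.

## Working session

There is one attempt and no reset: what is moved stays moved. The work goes in short steps, Python scripts to look and compute and a tool call to move; the robot and the scene stay as the last step left them, time stands still between calls to the robot, and variables do not carry over. Pictures are saved under pics/ and viewed, at most 10 in all, crops included, and the job is handed in when it is done.

Besides the shell and the picture viewer there is one more tool, called after ">>>" as name(argument=value, ...) on one line, values as JSON. send_rows: Moves the arm, as the interface text tells. Its arguments: {"type":"object","properties":{"motion":{"type":"array"},"newtons":{"type":"number"}},"required":["motion"]}

```bash
mkdir -p pics; python3 - <<'E'
from station import robot
import cv2,pickle
d={}
for n in("side","top"):
    s=robot.snapshot(n);d[n]=s;cv2.imwrite(f"pics/{n}0.png",s["img"][:,:,::-1]);print(n,s["K"].tolist(),s["xyz"],s["rotation"])
pickle.dump(d,open("d0.pkl","wb"));print(robot.sense(),robot.tip_reach)
E
```

```text
side [[466.1996869743487, 0.0, 322.655155126443], [0.0, 466.1996869743487, 199.99155735189845], [0.0, 0.0, 1.0]] [ 1.10439823 -0.96832276  1.33895035] [-0.34491134  0.89841401  0.2543859  -0.0957927 ]
top [[505.209614952496, 0.0, 326.0635500371817], [0.0, 505.209614952496, 200.29020877779632], [0.0, 0.0, 1.0]] [ 0.17620376 -0.017814    1.80318764] [ 0.06700491 -0.69756662  0.70955347 -0.07379042]
{'t': 0.1, 'q': array([ 1.17829936,  0.31167249,  0.01396392,  1.51285157, -0.00440802,
        1.31917246, -0.02721517]), 'dq': array([ 0.00184889, -0.00172806,  0.00016226, -0.0035695 , -0.00167123,
       -0.00099257, -0.00067956]), 'tau': array([ 9.31453724e-04, -3.80853581e+01,  1.46790049e-01, -2.31242341e+01,
        1.22435106e-02,  8.05281132e-03, -3.10993087e-06]), 'position': array([ 0.18883935, -0.5159504 ,  0.25233307]), 'eef_rot': array([-1.01379769e-03,  9.84648942e-01,  1.74543364e-01, -2.15971765e-04]), 'contact_force': array([-0.1164693 ,  0.82539182,  0.44587212]), 'torque': array([-0.044104  ,  0.02319203,  0.0114131 ]), 'gripper_force': 0.0, 'width': 1.0015826989421561} 0.022
```

View pics/side0.png

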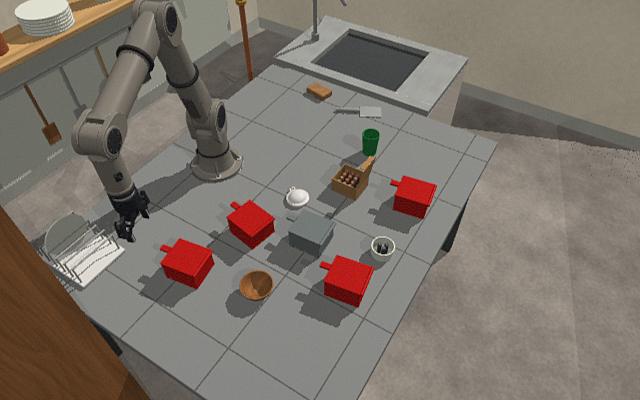

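View pics/top0.png

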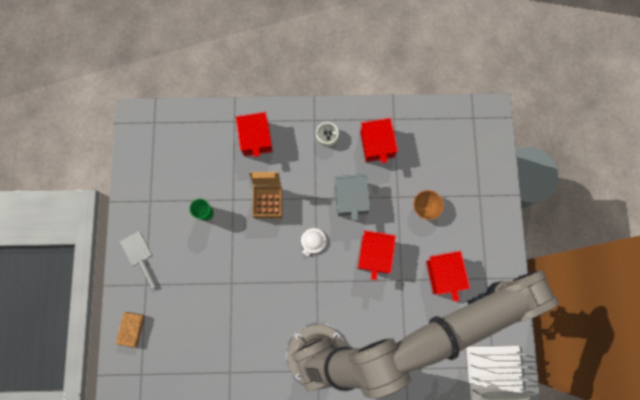

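Both views show the grey tub (top ~352,195, side ~312,230), with four red look-alikes at top (254,133), (378,140), (377,254) and (448,273). The carton is at top (267,203), with its flap standing at the rear. The light is at top (313,241), ramekin (327,133), tumbler (201,209) and bowl (429,205). I choose the grey tub and check it in an enlarged crop.

```bash
python3 - <<'E'
import cv2,pickle,numpy as np
d=pickle.load(open("d0.pkl","rb"))
def crop(n,x0,y0,w,h,k):
    c=cv2.resize(np.ascontiguousarray(d[n]["img"][y0:y0+h,x0:x0+w,::-1]),None,fx=k,fy=k,interpolation=cv2.INTER_CUBIC)
    for i in range(0,w,10): cv2.putText(c,str(x0+i) if i%20==0 else "",(i*k,10),0,.35,(0,255,255),1);cv2.line(c,(i*k,12),(i*k,18),(0,255,255),1)
    for i in range(0,h,10): cv2.putText(c,str(y0+i),(0,i*k+4),0,.35,(0,255,255),1)
    return c
cv2.imwrite("pics/topc.png",crop("top",240,160,140,100,5))
cv2.imwrite("pics/sidec.png",crop("side",270,125,140,115,5))
E
```

```text
(no output)
```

View pics/topc.png

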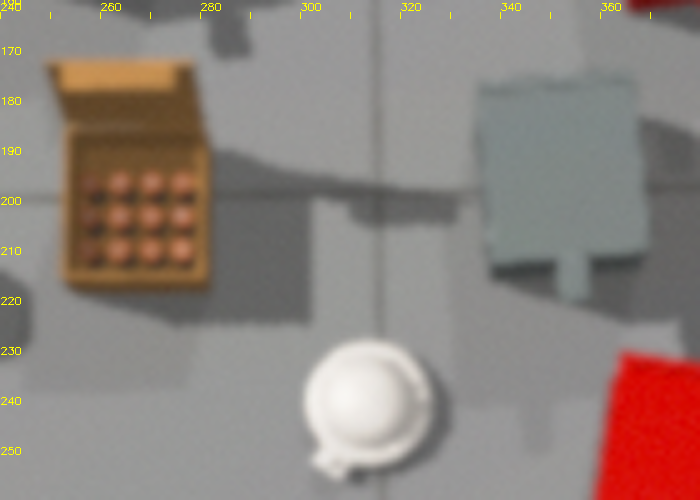

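View pics/sidec.png

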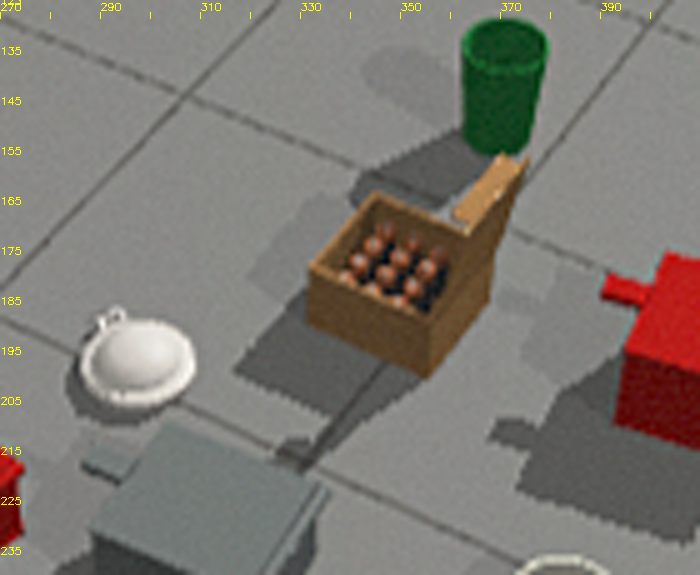

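The top crop shows the lid corners at (335,177), (367,175), (370,211) and (338,213), with the tab end at (354.6,220). The carton rim runs (252,217)–(281,218) at the front, and the free edge of the flap is near row 172. The side crop shows the tab end at (287,217), lid corners (303,210), (335.6,223) and (288,231), carton rim (332,178), (345,164) and (356,189), and the free edge of the flap from (364,172) to (375,157). The tub is the grey one. I'll triangulate the tub tab and fit the models with height left free.

```bash
cat > h.py <<'E'
import numpy as np,pickle
from scipy.spatial.transform import Rotation as R
from scipy.optimize import least_squares
d=pickle.load(open("d0.pkl","rb"))
def rot(q): return R.from_quat([q[1],q[2],q[3],q[0]]).as_matrix()
def proj(s,P):
    c=(np.atleast_2d(P)-s["xyz"])@rot(s["rotation"]); u=c@s["K"].T; return u[:,:2]/u[:,2:]
def body(x,y,z,yaw,P): return np.atleast_2d(P)@R.from_euler('z',yaw).as_matrix().T+[x,y,z]
E
python3 - <<'E'
from h import *
def fit(model,obs,p0):
    f=lambda p:np.concatenate([(proj(d[v],model(p,k))[0]-uv) for v,k,uv in obs])
    r=least_squares(f,p0,loss='soft_l1');print(np.round(r.x,4));
    for (v,k,uv),e in zip(obs,f(r.x).reshape(-1,2)):print(v,k,np.round(e,1))
    return r.x
# tub: z offset free ; lid top z 85
pt=dict(rl=[62,56,85],rr=[62,-56,85],fl=[-62,56,85],fr=[-62,-56,85],te=[-94,0,85])
pt['rl']=[60,56,85];pt['rr']=[60,-56,85]
tub=lambda p,k:body(*p,np.array(pt[k])/1000)
obs=[("top","rl",(335,177)),("top","rr",(367,175)),("top","fr",(369.6,211)),("top","fl",(338.4,213)),("top","te",(354.6,220)),
("side","te",(287,217.4)),("side","fl",(303,210)),("side","rl",(335.6,223)),("side","fr",(288.4,231))]
t=fit(tub,obs,[.55,-.1,0,0]);print("tab",tub(t,"te"))
def car(p,k):
    a=p[4]
    P=dict(fl=[-55,50,65],fr=[-55,-50,65],rl=[55,50,65],rr=[55,-50,65])
    if k in P: q=P[k]
    else:
        y={'el':50,'er':-50}[k]; q=[55-104*np.cos(a)+3*np.sin(a),y,65+104*np.sin(a)+3*np.cos(a)]
    return body(*p[:4],np.array(q)/1000)
obs=[("top","fl",(252.6,217)),("top","fr",(281.4,218)),("top","el",(249.5,172.5)),("top","er",(278,172.5)),
("side","fl",(345,163.6)),("side","fr",(331.6,178)),("side","rr",(356.4,189)),("side","er",(364,172)),("side","el",(375.4,157))]
c=fit(car,obs,[.55,.15,0,0,1.5]);print("edge",car(c,"el"),car(c,"er"))
for p in([0,0,0],[.7,0,0]):print(proj(d["top"],p))
# bystanders on plane z
def ray(v,uv,z):
    s=d[v];r=rot(s["rotation"])@np.linalg.inv(s["K"])@[*uv,1];return s["xyz"]+r*(z-s["xyz"][2])/r[2]
for n,uv,z in(("light",(313,241),.02),("ramekin",(327,133),.045),("tumbler",(200,209),.1),("bowl",(429,205),.05),("redA",(378,160),.085),("redB",(388,232),.085),("redBr",(361,232),.085),("redC",(254,155),.085)):print(n,ray("top",uv,z)[:2])
E
```

```text
[ 0.5477 -0.1299 -0.0058  0.055 ]
top rl [0.1 0.8]
top rr [-0.2  0.6]
top fr [ 0.3 -1.3]
top fl [-0.6 -1.1]
top te [ 0.  -0.1]
side te [ 0.7 -0.2]
side fl [ 0.6 -0.1]
side rl [-1.6 -0.4]
side fr [-1.2  0.7]
tab [[ 0.45380876 -0.13507919  0.07918403]]
[ 5.3010e-01  1.7220e-01 -3.6000e-03  1.2000e-03  1.7584e+00]
top fl [-0.7 -0.6]
top fr [-0.8 -2.1]
top el [-1.3 -0.2]
top er [ 0.1 -0.7]
side fl [-1.6 -0.2]
side fr [-1.2  0.7]
side rr [-0.8  0.6]
side er [-1.4  0.6]
side el [-0.  -0.6]
edge [[0.60735456 0.22226494 0.16301726]] [[0.60747555 0.12226501 0.16301726]]
[[317.65130677 354.96682763]]
[[314.90573741 158.25426218]]
light [0.39012872 0.01064243]
ramekin [ 0.78186077 -0.04585058]
tumbler [0.49693941 0.39440115]
bowl [ 0.50751295 -0.40193413]
redA [ 0.66545461 -0.22339908]
redB [ 0.40897411 -0.24793675]
redBr [ 0.41052523 -0.15529348]
redC [0.69056858 0.2139297 ]
```

The fits agree with the sizes given: heights are within 6 mm and the residuals are about 1 px. The carton hinge is at about (0.585, 0.172, 0.065), with the flap at about 1.76 rad. The tub tab is at about (0.468, -0.134, 0.085), with yaw 0.055. I'm closing the hand and moving over behind the flap.

>>> send_rows(motion=[{"rot": [0, 0, 0.1755], "travel": [0, 0, 0], "hand": 1}, {"rot": [0, 0, 0.1755], "travel": [0, 0, 0], "hand": 1}, {"rot": [0, 0, 0], "travel": [26, -40, 0], "hand": 1}, {"rot": [0, 0, 0], "travel": [26, -40, 0], "hand": 1}, {"rot": [0, 0, 0], "travel": [26, -40, 0], "hand": 1}, {"rot": [0, 0, 0], "travel": [26, -40, 0], "hand": 1}, {"rot": [0, 0, 0], "travel": [26, -40, 0], "hand": 1}, {"rot": [0, 0, 0], "travel": [26, -40, 0], "hand": 1}, {"rot": [0, 0, 0], "travel": [26, -40, 0], "hand": 1}, {"rot": [0, 0, 0], "travel": [26, -40, 0], "hand": 1}, {"rot": [0, 0, 0], "travel": [26, -40, 0], "hand": 1}, {"rot": [0, 0, 0], "travel": [26, -40, 0], "hand": 1}, {"rot": [0, 0, 0], "travel": [26, -40, 0], "hand": 1}, {"rot": [0, 0, 0], "travel": [26, -40, 0], "hand": 1}, {"rot": [0, 0, 0], "travel": [26, -40, 0], "hand": 1}, {"rot": [0, 0, 0], "travel": [26, -40, 0], "hand": 1}, {"rot": [0, 0, 0], "travel": [26, -40, 0], "hand": 1}, {"rot": [0, 0, 0], "travel": [26, -40, 0], "hand": 1}, {"rot": [0, 0, 0], "travel": [26, -40, 0], "hand": 1}, {"rot": [0, 0, 0], "travel": [0, 0, 0], "hand": 1}])

```text
t: 2.6
position: [0.6306, 0.1688, 0.2511]
eef_rot: [-0.002, 1.0, 0.003, -0.002]
contact_force: [-0.3, -0.5, 0.1]
width: 0.003
gripper_force: 0.0
```

>>> send_rows(motion=[{"rot": [0, 0, 0], "travel": [20, -3, 0], "hand": 1}, {"rot": [0, 0, 0], "travel": [0, 0, 42], "hand": 1}, {"rot": [0, 0, 0], "travel": [0, 0, 42], "hand": 1}, {"rot": [0, 0, 0], "travel": [0, 0, 0], "hand": 1}])

```text
t: 3.1
position: [0.6481, 0.1637, 0.1646]
eef_rot: [0.002, 1.0, -0.001, -0.005]
contact_force: [-0.9, 0.6, 0.3]
width: 0.003
gripper_force: 0.0
```

```bash
python3 - <<'E'
from station import robot
import cv2,numpy as np
o=[]
for n,(x,y) in(("side",(290,90)),("top",(200,140))):
    s=robot.snapshot(n)["img"][y:y+120,x:x+120,::-1];o.append(cv2.resize(np.ascontiguousarray(s),None,fx=3.3,fy=3.3,interpolation=2))
cv2.imwrite("pics/b.png",np.hstack(o));print(robot.sense()["position"])
E
```

```text
[0.65143708 0.16568051 0.17017023]
```

View pics/b.png

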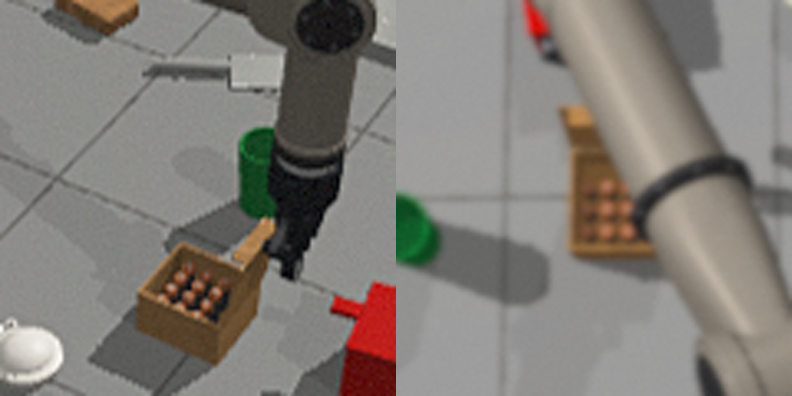

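The fingers are behind the flap (crop ~290,260) and clear of the tumbler. I'm sweeping it shut along the arc.

>>> send_rows(motion=[{"rot": [0, 0, 0], "travel": [-17, -5, 0], "hand": 1}, {"rot": [0, 0, 0], "travel": [-17, 0, 0], "hand": 1}, {"rot": [0, 0, 0], "travel": [-18, 0, 0], "hand": 1}, {"rot": [0, 0, 0], "travel": [-15, 0, 0], "hand": 1}, {"rot": [0, 0, 0], "travel": [-16, 0, 3], "hand": 1}, {"rot": [0, 0, 0], "travel": [-15, 0, 7], "hand": 1}, {"rot": [0, 0, 0], "travel": [-14, 0, 10], "hand": 1}, {"rot": [0, 0, 0], "travel": [-11, 0, 13], "hand": 1}, {"rot": [0, 0, 0], "travel": [-4, 0, 7], "hand": 1}, {"rot": [0, 0, 0], "travel": [-4, 0, 8], "hand": 1}, {"rot": [0, 0, 0], "travel": [-3, 0, 8], "hand": 1}, {"rot": [0, 0, 0], "travel": [-3, 0, 8], "hand": 1}, {"rot": [0, 0, 0], "travel": [-1, 0, 8], "hand": 1}, {"rot": [0, 0, 0], "travel": [-1, 0, 6], "hand": 1}, {"rot": [0, 0, 0], "travel": [0, 0, 0], "hand": 1}])

```text
t: 5.08
position: [0.5118, 0.1712, 0.0907]
eef_rot: [0.0, 1.0, -0.0, -0.001]
contact_force: [0.3, -0.3, 0.3]
width: 0.003
gripper_force: 0.0
```

>>> send_rows(motion=[{"rot": [0, 0, 0], "travel": [0, 0, 3], "hand": 1}, {"rot": [0, 0, 0], "travel": [0, 0, 3], "hand": 1}, {"rot": [0, 0, 0], "travel": [0, 0, 0], "hand": 1}, {"rot": [0, 0, 0], "travel": [0, 0, 0], "hand": 1}])

```text
t: 5.58
position: [0.5121, 0.1716, 0.0894]
eef_rot: [0.001, 1.0, -0.0, 0.001]
contact_force: [-7.5, -3.9, 22.5]
width: 0.001
gripper_force: 11.7
```

```bash
python3 - <<'E'
from station import robot
import cv2,numpy as np
o=[]
for n,(x,y) in(("side",(290,90)),("top",(220,140))):
    s=robot.snapshot(n)["img"][y:y+120,x:x+120,::-1];o.append(cv2.resize(np.ascontiguousarray(s),None,fx=3.3,fy=3.3,interpolation=2))
cv2.imwrite("pics/c.png",np.hstack(o));print(robot.sense()["position"],robot.sense()["contact_force"])
E
```

```text
[0.51213401 0.17155051 0.08938946] [-7.50554462 -3.22211965 23.33298079]
```

View pics/c.png

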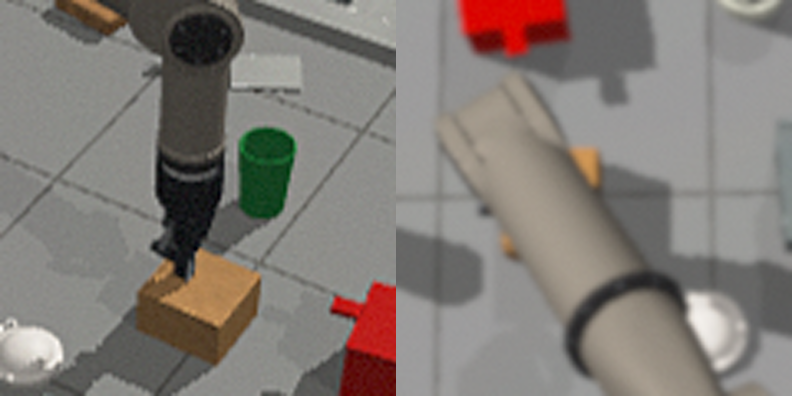

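The flap lies flat and shut: its edges coincide with the carton rim, and the tips are at 67 mm under 23 N. Now I'm lifting and moving over the tub's tab.

>>> send_rows(motion=[{"rot": [0, 0, 0], "travel": [0, 0, -20], "hand": 1}, {"rot": [0, 0, 0], "travel": [0, 0, -50], "hand": 1}, {"rot": [0, 0, 0], "travel": [0, 0, -50], "hand": 0.7}, {"rot": [0, 0, 0], "travel": [-5, 38, -20], "hand": 0.35}, {"rot": [0, 0, 0], "travel": [-6, 45, 0], "hand": 0.35}, {"rot": [0, 0, 0], "travel": [-6, 45, 0], "hand": 0.35}, {"rot": [0, 0, 0], "travel": [-6, 45, 0], "hand": 0.35}, {"rot": [0, 0, 0], "travel": [-6, 45, 0], "hand": 0.35}, {"rot": [0, 0, 0], "travel": [-6, 45, 0], "hand": 0.35}, {"rot": [0, 0, 0], "travel": [-9, 43, 0], "hand": 0.35}, {"rot": [0, 0, -0.055], "travel": [0, 0, 0], "hand": 0.35}, {"rot": [0, 0, 0], "travel": [0, 0, 0], "hand": 0.35}, {"rot": [0, 0, 0], "travel": [0, 0, 0], "hand": 0.35}])

```text
t: 7.3
position: [0.4682, -0.1336, 0.2253]
eef_rot: [-0.0, 1.0, 0.028, -0.0]
contact_force: [0.1, 0.6, -0.0]
width: 0.653
gripper_force: 0.0
```

```bash
python3 - <<'E'
from station import robot
import cv2,numpy as np,pickle
from h import *
w=robot.snapshot("wrist");pickle.dump(w,open("w.pkl","wb"));S=robot.sense()
cv2.imwrite("pics/w.png",w["img"][:,:,::-1]);print(S["position"],S["width"],w["xyz"])
P=body(.548,-.130,-.003,.055,np.array([[-94,-11,85],[-94,11,85],[-62,-56,85],[-62,56,85],[60,-56,85],[60,56,85]])/1000)
print(proj(w,P).round(0).tolist())
E
```

```text
[ 0.46824363 -0.1335562   0.22528987] 0.6555017157609611 [ 0.53951546 -0.1292127   0.34668443]
[[336.0, 210.0], [309.0, 210.0], [394.0, 171.0], [251.0, 171.0], [404.0, -3.0], [241.0, -4.0]]
```

View pics/w.png

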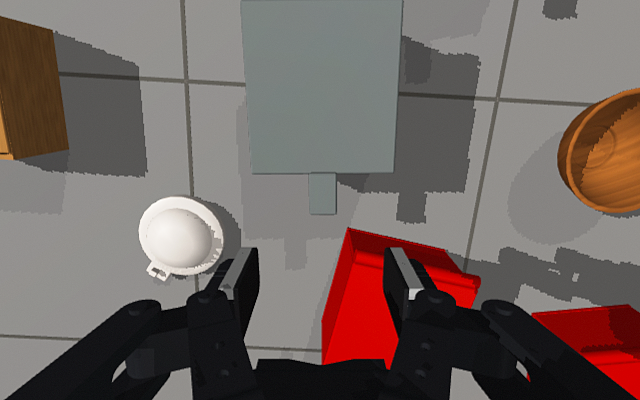

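The wrist view shows the grey tab end at (309–336, 215) and the lid's front edge at row 174. The prediction was rows 210 and 171, so the tab is about 3 mm nearer than fitted, and y matches. Red B's corner at (348,228) leaves about 15 mm of clearance. I'll grip slightly outboard so the fingertips clear the lid's edge as it turns.

>>> send_rows(motion=[{"rot": [0, 0, 0], "travel": [-8, 0, 30], "hand": 0.48}, {"rot": [0, 0, 0], "travel": [0, 0, 40], "hand": 0.48}, {"rot": [0, 0, 0], "travel": [0, 0, 34], "hand": 0.48}, {"rot": [0, 0, 0], "travel": [0, 0, 20], "hand": 0.48}, {"rot": [0, 0, 0], "travel": [0, 0, 10], "hand": 0.48}, {"rot": [0, 0, 0], "travel": [0, 0, 0], "hand": 0.48}, {"rot": [0, 0, 0], "travel": [0, 0, 0], "hand": 0.48}])

```text
t: 8.22
position: [0.4611, -0.1351, 0.0923]
eef_rot: [0.0, 1.0, 0.028, 0.001]
contact_force: [-0.4, -0.2, 0.9]
width: 0.516
gripper_force: 0.0
```

```bash
python3 - <<'E'
from station import robot
import cv2
w=robot.snapshot("wrist");S=robot.sense()
cv2.imwrite("pics/w2.png",w["img"][:,:,::-1]);print(S["position"],S["width"],S["contact_force"])
E
```

```text
[ 0.46109518 -0.13510735  0.0923558 ] 0.5212423648352322 [ 0.27437222 -0.448122    1.19403146]
```

View pics/w2.png

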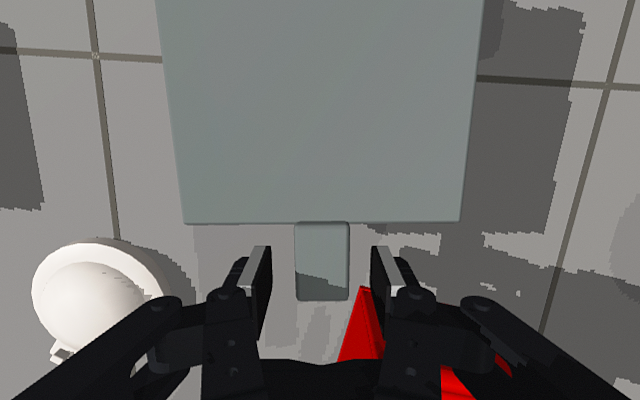

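The tab (295–349, rows 222–300) is centred between the pads. I'm closing on it with 50 N.

>>> send_rows(motion=[{"rot": [0, 0, 0], "travel": [0, 0, 0], "hand": 1}, {"rot": [0, 0, 0], "travel": [0, 0, 0], "hand": 1}, {"rot": [0, 0, 0], "travel": [0, 0, 0], "hand": 1}, {"rot": [0, 0, 0], "travel": [0, 0, 0], "hand": 1}, {"rot": [0, 0, 0], "travel": [0, 0, 0], "hand": 1}], newtons=50)

```text
t: 8.9
position: [0.4606, -0.1355, 0.0916]
eef_rot: [0.0, 1.0, 0.027, 0.001]
contact_force: [0.6, -1.4, 2.4]
width: 0.245
gripper_force: 50.8
```

>>> send_rows(motion=[{"rot": [0, 0, 0], "travel": [0.5, 0, -7.5], "hand": 1}, {"rot": [0, 0, 0], "travel": [1, 0, -7.5], "hand": 1}, {"rot": [0, 0, 0], "travel": [1.2, 0, -7.5], "hand": 1}, {"rot": [0, 0, 0], "travel": [1.6, 0, -7.5], "hand": 1}, {"rot": [0, 0, 0], "travel": [2, 0, -7.5], "hand": 1}, {"rot": [0, 0, 0], "travel": [2.5, 0, -7.3], "hand": 1}, {"rot": [0, 0, 0], "travel": [2.8, 0, -7.1], "hand": 1}, {"rot": [0, 0, 0], "travel": [3.1, 0, -7], "hand": 1}, {"rot": [0, 0, 0], "travel": [3.5, 0, -6.8], "hand": 1}, {"rot": [0, 0, 0], "travel": [4, 0, -6.6], "hand": 1}, {"rot": [0, 0, 0], "travel": [0, 0, 0], "hand": 1}])

```text
t: 10.28
position: [0.482, -0.1341, 0.1631]
eef_rot: [0.0, 1.0, 0.027, -0.0]
contact_force: [3.9, -2.9, -6.7]
width: 0.24
gripper_force: 49.3
```

>>> send_rows(motion=[{"rot": [0, 0, 0], "travel": [4.2, 0, -6.4], "hand": 1}, {"rot": [0, 0, 0], "travel": [4.5, 0, -6.2], "hand": 1}, {"rot": [0, 0, 0], "travel": [4.9, 0, -5.9], "hand": 1}, {"rot": [0, 0, 0], "travel": [5.1, 0, -5.6], "hand": 1}, {"rot": [0, 0, 0], "travel": [5.5, 0, -5.3], "hand": 1}, {"rot": [0, 0, 0], "travel": [5.7, 0, -5.1], "hand": 1}, {"rot": [0, 0, 0], "travel": [6, 0, -4.7], "hand": 1}, {"rot": [0, 0, 0], "travel": [6.2, 0, -4.5], "hand": 1}, {"rot": [0, 0, 0], "travel": [6.5, 0, -4.1], "hand": 1}, {"rot": [0, 0, 0], "travel": [6.6, 0, -3.8], "hand": 1}, {"rot": [0, 0, 0], "travel": [0, 0, 0], "hand": 1}, {"rot": [0, 0, 0], "travel": [0, 0, 0], "hand": 1}])

```text
t: 11.78
position: [0.5374, -0.1306, 0.2154]
eef_rot: [-0.0, 1.0, 0.027, 0.0]
contact_force: [-1.4, -2.2, -4.5]
width: 0.245
gripper_force: 49.3
```

```bash
python3 - <<'E'
from station import robot
from h import *
import cv2
S=robot.sense();print(S["position"],S["width"],S["contact_force"],S["gripper_force"])
w=robot.snapshot("wrist");s=robot.snapshot("side")
def lid(a):
    P=[]
    for r,y in((122,-56),(122,56),(154,-11),(154,11)):
        P.append([60-r*np.cos(a),y,80+r*np.sin(a)])   # underside
        P.append([60-r*np.cos(a)+5*np.sin(a),y,80+r*np.sin(a)+5*np.cos(a)])
    P+=[[60,-56,80],[60,56,80]]
    return body(.546,-.130,0,.055,np.array(P)/1000)
im=cv2.resize(np.ascontiguousarray(s["img"][130:270,250:400,::-1]),None,fx=4,fy=4,interpolation=2)
for a,c in((.942,(255,0,0)),(1.047,(0,255,0)),(1.152,(0,0,255))):
    for p in proj(s,lid(a))[[0,2,8,9]]: cv2.circle(im,tuple(int(v) for v in (p-[250,130])*4),3,c,-1)
cv2.imwrite("pics/s2.png",im)
E
```

```text
[ 0.53742504 -0.13061112  0.21536088] 0.24475561922906378 [-1.37388871 -2.19957876 -4.54745534] 49.280553460121155
```

View pics/s2.png

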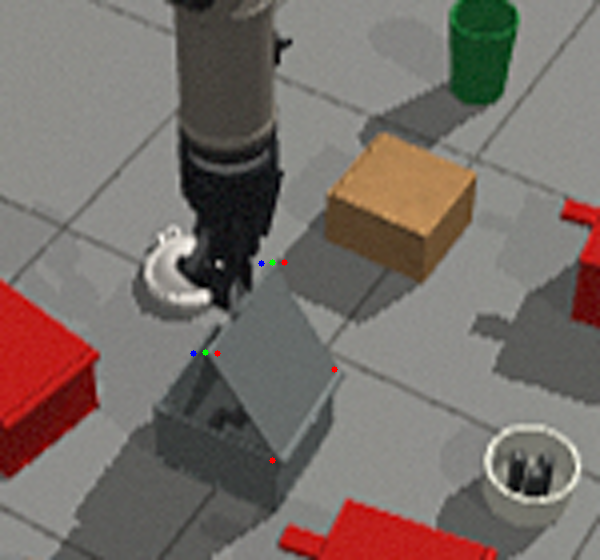

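The lid corners, (207,352) and (275,265), lie at or just past the 60° markers. The hand's travel along the arc also gives about 1.05 rad. The flap is flat and the light and dishes are in place. I'll let it settle, then hand in.

>>> send_rows(motion=[{"rot": [0, 0, 0], "travel": [0, 0, 0], "hand": 1}, {"rot": [0, 0, 0], "travel": [0, 0, 0], "hand": 1}, {"rot": [0, 0, 0], "travel": [0, 0, 0], "hand": 1}, {"rot": [0, 0, 0], "travel": [0, 0, 0], "hand": 1}])

```text
t: 12.38
position: [0.5373, -0.1306, 0.2153]
eef_rot: [-0.0, 1.0, 0.027, -0.0]
contact_force: [-1.6, -3.2, -4.7]
width: 0.243
gripper_force: 49.3
```

```bash
python3 -c "
from station import robot
print(robot.sense()['position']);print(robot.finish_job())"
```

```text
[ 0.53734063 -0.13061625  0.21529008]
the job is handed in; nothing more can be done
None
```

The job is handed in: the carton's flap is shut flat and the fingers hold the grey tub's lid at about 60 degrees by my measurements, with the light and dishes looking undisturbed in the last picture; the hand-in call returned no verdict.

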